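# Fetch the hemmed-in salt jar from the oil tray and weigh it

## Robot

A 6-joint arm with a two-finger parallel gripper is mounted at the origin on the work surface. World frame = base frame: x ahead of the robot, y to its left, z up, the work surface at z = 0. Lengths are in m, angles in rad, forces in N, time in s.
With the tool pointing down it reaches from about 0.375 to 0.9 m from the base axis. Payload 3.1 kg.
Tool frame: the origin (TCP) lies at the centre of the arm's flange, where the gripper is bolted on; the fingertips stand robot.tip_extent ahead of it and the grasp point (between the pads) lies 164 mm ahead of it (robot.tip_extent is the distance from the TCP to the fingertips, in m); z points along the fingers, y is the line along which they close (so a half turn about z gives the same grasp; the last joint's range is limited). The gripper opens to 87 mm and grips with 3 to 60 N. Pads are 19 mm wide; open, the fingers measure 117 mm over their backs; the gripper's body (75 mm by 190 mm) begins 51 mm behind the grasp point.
Start: joints at [-1.448, 0.527, 1.433, -0, 1.181, -0.178], TCP at [0.185, -0.597, 0.405] pointing down, gripper open.
Joint ranges: [-3.08, 3.08], [-0.75, 2.2], [0.22, 2.44], [-1.43, 4.57], [0, 2.65], [-2.85, 2.85]. Speed limits (rad/s): [2.79, 2.79, 3.14, 3.14, 3.14, 3.14].

## Interface

Orientations are given as a unit quaternion [x, y, z, w].
In Python, from rig import get_obs, camera, hand_in, cut_out, robot gives the robot as it stands.
- The arm moves only by the tool step_arm, never from a script. Its argument "rows" is a list of rows, each a list of 6 numbers: the shift along the world's x, y, z in m, then the turn, a rotation vector about the world's x, y, z in degrees. A call has 1 to 12 rows; each row shifts and turns the commanded pose from where the row before left it; what a row does not reach is not made up. A row lasts 1/8 s, in which the tool goes at most 62.5 mm and 10.7 degrees, less where a joint would pass 70% of its speed; a pose out of reach is approached as far as the arm can. A call is refused whole if a number of a shift passes 0.0625 or a number of a turn 10.7, either way. A call with a gripper value outside its range is refused whole. "jaw" is the finger opening in m, from 0 to 0.087, set as the call begins (left out, the last holds). The fingers move at their own pace and stop on an object; "squeeze" is the grip in N (left out, the last holds). Time passes only in rows, so rows that do not move let the fingers close. It gives the time, the measured TCP pose, the force, the opening and the grip force at its end, in the units of the state.
- get_obs(): the state, without advancing time (a new reading comes with each control period).
- camera(name): name is "side" or "top" or "wrist"; returns a dict with "pixels" (400x640x3 uint8, blue, green, red), "depth" (400x640 float32, m along the optical axis (not along the pixel's ray), 0 where there is no reading), "fov_y" (degrees; the focal length in pixels is half the picture's height over the tangent of half this angle, whatever the lens; pixels are square), "cx", "cy" (the principal point, pixels), "extrinsics" (4x4, takes a point from camera to world coordinates); the wrist camera has in their place "mount" (4x4, takes a point from camera to tool coordinates, whose origin is the TCP and whose axes are the flange's). Camera axes: x right, y up, looking along -z (the intrinsics and any distortion apply to the point x, -y, -z); pixel columns grow to the right and rows downward; lengths in m; the calibration is good to about 2 mm. The wrist camera is an equidistant fisheye: a pixel r from the principal point sees the ray r / f radians off the axis. A picture is of the moment at which its call begins: read the wrist's pose just before it.
- hand_in(): hands the job in; it is judged then, once.
Trained networks look in the newest picture that a camera, given by its name, has taken for a name from the list of things; names that differ only in an ending like _2 or _b are one class to them, and where a whole thing is asked for, a point or a joint stands for the part that bears it (a point fixed in the world has none). Each returns a list of dicts, best first, with "confidence" (0 to 1); they miss things now and then, are a little off and sometimes report something else, mostly with a low value. They report only what shows in the picture. A call takes as long as a camera call. They do not tell look-alikes from the thing itself.
- cut_out(label, camera): "region" (400x640 bool, what is visible of it) and "extent" ([centre column, centre row, width, height] in pixels, round what is visible of it).
The state is a dict: "time": time; "q": joint angles; "joint_velocities": joint speeds; "joint_torque": joint torques, N m; "position": TCP position; "tool_rot": TCP orientation; "ft_force": force on the tool from outside, world axes, zero at the start; "moment": the same for the moment, N m; "grip_width": finger opening in m; "grip_force": force on a finger pad.
Only numpy, scipy, OpenCV 4.12 (cv2) and the standard library are available. Lean on these libraries where they do the work, as an engineer would, in place of code of your own. Each camera call takes 0.05 s, during which the arm holds its last target. There are 200 camera calls.

## Task

I need to weigh the salt, but its blue-lidded jar is hemmed in on the oil tray: first stand the red-capped oil bottle, the yellow-capped vinegar bottle and the wooden pepper mill on the chopping board, all three, then lift the jar out and set it in the middle of the kitchen scale's round pan. After that put the oil, the vinegar and the mill back on the tray, each centred on the very cork inset it came from. Keep these four upright, set them down without dropping them, and leave the little tin, the timer and the mug where they stand.

Things in the scene. Friction and masses are not known exactly. Their poses are not given: they have to be found in the camera images.
- tray: Dark wooden tray, fixed, 185 (x) by 256 (y) mm; floor 8 mm high, rim 16 mm high. Origin: centre of its underside, z up, -x towards the robot within 15 degrees. Flush cork insets of 75 mm diameter at (x, y) = (40, 78), (40, 0), (40, -78), (-38, 0) mm: a T with its stem to the robot. The jar stands on (40, 0), oil, vinegar and mill on the other three in any order.
- board: Pale wooden chopping board lying flat, fixed, 340 (x) by 220 (y) by 18 mm; the side area to clear onto. Origin: centre of its underside; z up, x along its length. It lies to one side of the tray, the scale to the other (either way round).
- scale: White flat electronic kitchen scale, fixed, with a round steel pan of 156 mm diameter whose flat top is 32 mm above the worktop. Origin: on the worktop right below the centre of the pan; z up. The housing (235 by 175 mm, 22 mm high) reaches 145 mm from the pan's centre towards -x, where the display is.
- oil: Oil bottle, green glass, 250 mm tall, 76 mm diameter up to 145 mm height, tapering to a neck 28 mm in diameter; red cylindrical cap 30 mm in diameter from 205 to 250 mm height, a good place to grip from above. Mass 0.4 to 0.9 kg. Origin: centre of its underside; z up its axis.
- vinegar: Vinegar bottle, amber glass, 220 mm tall, 72 mm diameter up to 120 mm height, tapering to a neck 28 mm in diameter; yellow cylindrical cap 30 mm in diameter from 175 to 220 mm height, a good place to grip from above. Mass 0.35 to 0.7 kg. Origin: centre of its underside; z up its axis.
- mill: Turned wooden pepper mill, 203 mm tall over its steel nut, foot 66 mm in diameter; its head, a good place to grip from above, is 44 to 46 mm in diameter from 141 to 179 mm height and rounded above that. Mass 0.2 to 0.42 kg. Origin: centre of its underside; z up its axis.
- jar: Salt jar, clear with white salt, 54 mm in diameter, 86 mm tall, its blue lid (54 mm in diameter) from 66 to 86 mm height. Mass 0.2 to 0.42 kg. There is hardly room for a gripper around it until the three tall things are away. Origin: centre of its underside; z up its axis.
- tin: Small green spice tin with a bare metal lid, 44 mm in diameter, 46 mm tall, loose in one of the tray's two corners nearest the robot; to be left alone. Origin: centre of its underside.
- timer: Small orange egg timer, 44 mm in diameter, 43 mm tall, loose in the other of the tray's two corners nearest the robot; to be left alone. Origin: centre of its underside.
- mug: Blue mug, 82 mm in diameter, 95 mm tall, with a handle, loose beyond the tray; to be left alone. Origin: centre of its underside.
Mind the look-alikes: they are no part of the job. Of the things like the jar, leave any that is green; of the rest the smaller one is meant.

How it is judged:
On the way, in this order (a step that is already met when the one before it is completed fails the run):
1. oil, vinegar and mill all stand released on the chopping board (x of oil in the frame of board between -0.155 and 0.155 m and y of oil in the frame of board between -0.098 and 0.098 m and z of oil in the frame of board between 0.013 and 0.024 m and angle between each of oil, vinegar, mill's own z axis and vertical below 0.1 rad and linear speed of each of oil, vinegar, mill below 0.03 m/s and contact force between the fingers and oil below 0.2 N and x of vinegar in the frame of board between -0.155 and 0.155 m and y of vinegar in the frame of board between -0.098 and 0.098 m and z of vinegar in the frame of board between 0.013 and 0.024 m and contact force between the fingers and vinegar below 0.2 N and x of mill in the frame of board between -0.155 and 0.155 m and y of mill in the frame of board between -0.098 and 0.098 m and z of mill in the frame of board between 0.013 and 0.024 m and contact force between the fingers and mill below 0.2 N), for 0.2 s.
2. the salt jar stands released in the middle of the scale's pan (within 15 mm), the three still on the board (horizontal distance between jar and scale below 0.015 m and z of jar in the frame of scale between 0.027 and 0.038 m and angle between jar's own z axis and vertical below 0.1 rad and linear speed of jar below 0.03 m/s and contact force between the fingers and jar below 0.2 N and x of oil in the frame of board between -0.155 and 0.155 m and y of oil in the frame of board between -0.098 and 0.098 m and x of vinegar in the frame of board between -0.155 and 0.155 m and y of vinegar in the frame of board between -0.098 and 0.098 m and x of mill in the frame of board between -0.155 and 0.155 m and y of mill in the frame of board between -0.098 and 0.098 m), for 0.2 s.
At the end, for the whole second after the job is handed in: The salt jar stands upright in the middle of the scale's pan (within 15 mm), and oil, vinegar and mill each stand upright on the tray within 15 mm of where they stood at the start; all are released and at rest (horizontal distance between jar and scale below 0.015 m and z of jar in the frame of scale between 0.027 and 0.038 m and angle between each of jar, oil, vinegar, mill's own z axis and vertical below 0.1 rad and linear speed of each of jar, oil, vinegar, mill below 0.03 m/s and contact force between the fingers and jar below 0.2 N and distance of each of oil, vinegar, mill from where it was at the start of the episode below 0.015 m and contact force between the fingers and oil below 0.2 N and contact force between the fingers and vinegar below 0.2 N and contact force between the fingers and mill below 0.2 N); the robot touches nothing.
It fails at once if one of the four is tipped by more than 30 degrees (angle between any of oil, vinegar, mill, jar's own z axis and vertical above 0.52 rad).
It fails at once if one of the four is dropped (falls or flies at more than 0.5 m/s out of the gripper, a drop of about 13 mm) ((linear speed of oil above 0.5 m/s and contact force between the fingers and oil below 0.1 N) or (linear speed of vinegar above 0.5 m/s and contact force between the fingers and vinegar below 0.1 N) or (linear speed of mill above 0.5 m/s and contact force between the fingers and mill below 0.1 N) or (linear speed of jar above 0.5 m/s and contact force between the fingers and jar below 0.1 N)).
It fails at once if the tin, the timer or the mug is shifted by more than 20 mm or knocked over (distance of any of tin, timer, mug from where it was at the start of the episode above 0.02 m or angle between any of tin, timer, mug's own z axis and vertical above 0.5 rad).
It also fails if it takes over 131 s, if anything falls off the work surface, if the arm or the gripper's body presses on something with over 40 N, if the wrist force passes 120 N, or if a joint passes its speed limit or range.

## Working session

There is one attempt and no reset: what is moved stays moved. The work goes in short steps, Python scripts to look and compute and a tool call to move; the robot and the scene stay as the last step left them, time stands still between calls to the robot, and variables do not carry over. Pictures are saved under pics/ and viewed, at most 14 in all, crops included, and the job is handed in when it is done.

Besides the shell and the picture viewer there is one more tool, called after "Call:" by a JSON object that holds its "op" and its "data". step_arm: Moves the arm, as the interface text tells. Its arguments: {"type":"object","properties":{"rows":{"type":"array"},"jaw":{"type":"number"},"squeeze":{"type":"number"}},"required":["rows"]}

```bash
mkdir -p pics; ls; cat > h.py <<'E'
import numpy as np, cv2
from rig import get_obs, camera, hand_in, cut_out, robot
from scipy.spatial.transform import Rotation as R
def world(c):
    H,W=c["depth"].shape; f=H/2/np.tan(np.radians(c["fov_y"])/2)
    u,v=np.meshgrid(np.arange(W),np.arange(H)); d=c["depth"]
    p=np.stack([(u-c["cx"])/f*d,-(v-c["cy"])/f*d,-d],-1)
    E=np.array(c["extrinsics"]); P=p@E[:3,:3].T+E[:3,3]; P[d==0]=np.nan
    return P
E
python3 - <<'E'
from h import *
o=get_obs(); print(o); print(robot.tip_extent)
for n in ["top","side"]:
    c=camera(n); cv2.imwrite(f"pics/{n}0.png",c["pixels"]); P=world(c); np.savez(f"{n}0.npz",P=P,px=c["pixels"])
    print(n,{k:c[k] for k in c if k not in("pixels","depth")})
    for l in ["tray","board","scale","oil","vinegar","mill","jar","tin","timer","mug"]:
        for r in cut_out(l,n):
            m=r["region"]; q=P[m]; q=q[~np.isnan(q[:,0])]
            print(l,round(r["confidence"],2),np.round(r["extent"]),np.round(np.median(q,0),3) if len(q) else None, np.round(np.percentile(q[:,2],98),3) if len(q) else None)
E
```

```text
pics
{'time': 0.0, 'q': array([-1.44850394e+00,  5.28460414e-01,  1.43390717e+00, -5.28580661e-05,
        1.18137655e+00, -1.78520941e-01]), 'joint_velocities': array([ 0.00117193, -0.00035732, -0.00113177,  0.00114025, -0.00015411,
       -0.00018352]), 'joint_torque': array([-5.16946620e-04, -4.40038097e+01, -1.76590472e+01,  6.30117743e-02,
        5.82283689e-02, -1.74608685e-04]), 'position': array([ 0.18515265, -0.59658332,  0.40377319]), 'tool_rot': array([ 9.88708145e-01,  1.49850078e-01,  5.80979281e-06, -1.07599967e-03]), 'ft_force': array([ 0.33622242, -0.010711  ,  0.04598591]), 'moment': array([-0.01740753, -0.0151991 , -0.01388471]), 'grip_force': 0.0, 'grip_width': 0.08699585426260349}
0.1822
top {'fov_y': 46.73106316899101, 'cx': 318.6569434355345, 'cy': 186.93897660975946, 'extrinsics': array([[ 2.99369594e-03,  9.92444490e-01, -1.22657946e-01,
         3.79707254e-01],
       [-9.99902580e-01,  1.29856421e-03, -1.38976027e-02,
        -1.26819278e-02],
       [-1.36333200e-02,  1.22687601e-01,  9.92351694e-01,
         1.30438471e+00],
       [ 0.00000000e+00,  0.0
[... 1478 characters left out ...]
8 [304. 147.  35.  87.] [ 0.584 -0.045  0.178] 0.26
vinegar 0.96 [306. 198.  36.  93.] [0.524 0.055 0.125] 0.23
mill 0.87 [257. 206.  40.  80.] [0.612 0.109 0.102] 0.203
mill 0.4 [306. 198.  35.  89.] [0.523 0.056 0.128] 0.23
mill 0.28 [408. 151. 114.  65.] [ 0.44  -0.32   0.026] 0.037
jar 0.91 [430. 202.  45.  58.] [ 0.315 -0.101  0.096] 0.128
jar 0.68 [278. 202.  27.  44.] [0.604 0.037 0.084] 0.099
jar 0.6 [335. 106.  30.  49.] [ 0.66  -0.343  0.082] 0.121
tin 0.73 [282. 250.  22.  31.] [0.537 0.13  0.054] 0.058
timer 0.62 [335. 206.  17.  16.] [ 0.508 -0.036  0.037] 0.053
timer 0.55 [248. 338. 228. 122.] [0.497 0.33  0.02 ] 0.022
mug 0.73 [273. 134.  28.  51.] [ 0.755 -0.164  0.066] 0.098
```

```bash
python3 - <<'E'
import cv2
a=cv2.imread("pics/top0.png")[70:310,130:520]; cv2.imwrite("pics/t_crop.png",cv2.resize(a,None,fx=2,fy=2,interpolation=3))
b=cv2.imread("pics/side0.png"); cv2.imwrite("pics/s_crop.png",cv2.resize(b[130:270,220:360],None,fx=4,fy=4,interpolation=3))
E
```

```text
(no output)
```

View pics/t_crop.png

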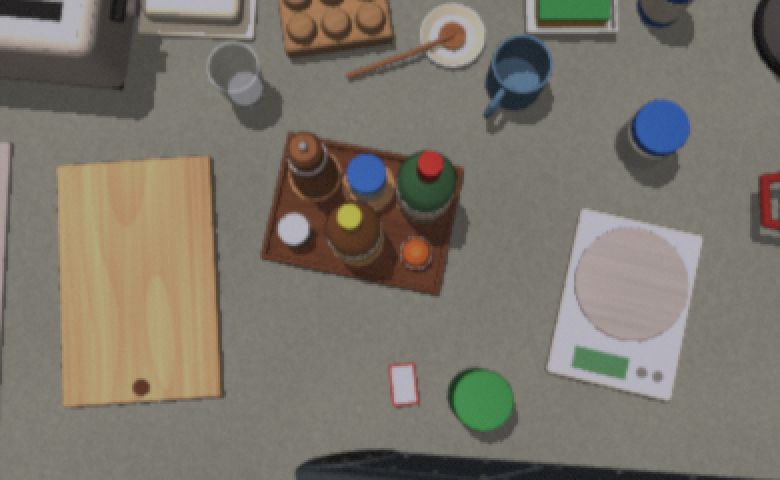

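View pics/side0.png

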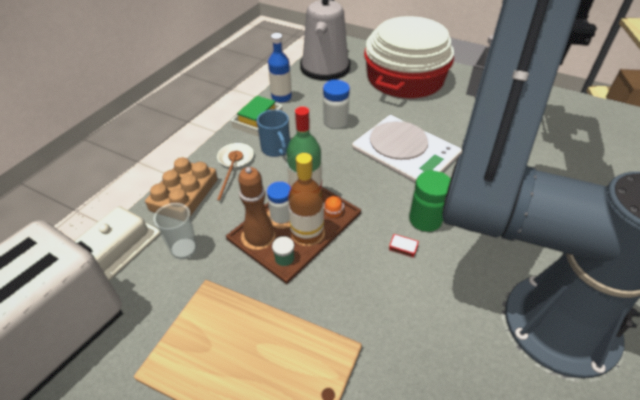

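View pics/s_crop.png

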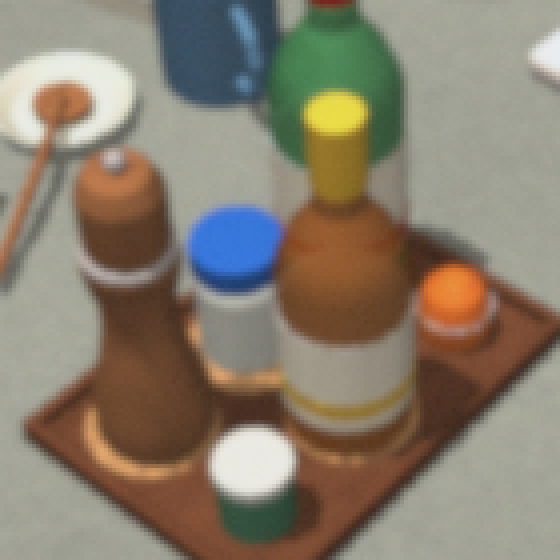

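The top view shows three things like the jar: the green jar at (373,270), a larger blue-lidded jar at (457,138), and a small blue-lidded jar on the tray at about (314,157). The side crop confirms the tray one is the salt jar. It has white contents and stands behind the vinegar (306,198), between the mill (257,206) and the oil (304,147). The blue-capped bottle at side (280,75) is a decoy.

```bash
python3 - <<'E'
from h import *
tr=np.load("top0.npz"); 
for n in ["top","side"]:
    z=np.load(n+"0.npz"); P=z["P"]; hsv=cv2.cvtColor(z["px"],cv2.COLOR_BGR2HSV).astype(int)
    for name,c,zz,r in [("oil",(.585,-.055),.258,.03),("vin",(.525,.03),.228,.03),("mill",(.61,.095),.16,.045),("mill_top",(.61,.095),.2,.03),("jar",(.6,.02),.094,.045),("tin",(.54,.12),.054,.04),("timer",(.51,-.05),.045,.04)]:
        m=(np.hypot(P[...,0]-c[0],P[...,1]-c[1])<r)&(abs(P[...,2]-zz)<(.012 if name=="mill" else .006))
        q=P[m]; 
        if len(q)>4:
            (x,y),rad=cv2.minEnclosingCircle(q[:,:2].astype(np.float32))
            print(n,name,len(q),"mean",q.mean(0).round(4),"circ",round(x,4),round(y,4),round(rad,4),"ext",np.ptp(q[:,:2],axis=0).round(3))
P=tr["P"];hsv=cv2.cvtColor(tr["px"],cv2.COLOR_BGR2HSV).astype(int)
def rect(m,name):
    m=cv2.morphologyEx(m.astype(np.uint8),cv2.MORPH_OPEN,np.ones((3,3)))
    n,l,s,_=cv2.connectedComponentsWithStats(m); k=1+np.argmax(s[1:,4]); q=P[l==k][:,:2]
    print(name,len(q),cv2.minAreaRect(q.astype(np.float32)),q.mean(0)); return q
rect((abs(P[...,2]-.018)<.008)&(P[...,1]>.2)&(P[...,1]<.47)&(P[...,0]>.28)&(P[...,0]<.7)&(hsv[...,1]>90),"board")
rect((P[...,2]<.3)&(P[...,2]>.011)&(P[...,1]<-.2)&(P[...,0]<.62)&(P[...,0]>.28),"scale")
q=rect((P[...,2]>.0285)&(P[...,2]<.04)&(P[...,1]<-.2)&(P[...,0]<.6)&(P[...,0]>.28),"pan"); print(cv2.minEnclosingCircle(q.astype(np.float32)))
m=(hsv[...,1]>70)&(P[...,2]<.03)&(P[...,0]>.42)&(P[...,0]<.7)&(abs(P[...,1]-.02)<.18)
rect(m,"tray")
E
```

```text
top oil 132 mean [ 0.5925 -0.0575  0.2574] circ 0.5932 -0.0578 0.015 ext [0.029 0.028]
top vin 125 mean [0.5353 0.0367 0.2275] circ 0.5352 0.037 0.0151 ext [0.027 0.029]
top mill 55 mean [0.6093 0.0887 0.1566] circ 0.6225 0.0932 0.0249 ext [0.037 0.046]
top mill_top 163 mean [0.6227 0.0945 0.1984] circ 0.6244 0.0944 0.02 ext [0.034 0.037]
top jar 302 mean [0.6124 0.0205 0.0934] circ 0.6055 0.0117 0.0384 ext [0.056 0.067]
top tin 197 mean [0.5433 0.1207 0.0536] circ 0.5437 0.1206 0.0219 ext [0.042 0.041]
top timer 116 mean [ 0.5124 -0.047   0.0444] circ 0.5132 -0.0472 0.0189 ext [0.036 0.036]
side oil 146 mean [ 0.5907 -0.0545  0.2585] circ 0.5925 -0.0565 0.0165 ext [0.029 0.031]
side vin 169 mean [0.5333 0.0397 0.2287] circ 0.534 0.0372 0.0158 ext [0.029 0.031]
side mill 241 mean [0.6132 0.107  0.1581] circ 0.621 0.0966 0.0261 ext [0.047 0.049]
side mill_top 221 mean [0.6192 0.0997 0.1998] circ 0.621 0.0976 0.0201 ext [0.035 0.039]
side jar 382 mean [0.6108 0.0219 0.0954] circ 0.6074 0.0126 0.0367 ext [0.052 0.071]
side tin 311 mean [0.5417 0.1229 0.0552] circ 0.5428 0.1213 0.023 ext [0.043 0.044]
side timer 131 mean [ 0.5098 -0.0413  0.0459] circ 0.5119 -0.0461 0.0189 ext [0.036 0.036]
board 6053 ((0.4775826930999756, 0.3159867227077484), (0.3371005058288574, 0.16966083645820618), 4.274190425872803) [0.47964619 0.31004145]
scale 7179 ((0.5321385860443115, -0.6832851767539978), (0.17566847801208496, 0.34903717041015625), 0.012755759991705418) [ 0.54211302 -0.65296216]
pan 1800 ((0.474417120218277, -0.346414715051651), (0.1551479697227478, 0.14312346279621124), 42.85089874267578) [ 0.47395194 -0.34619913]
((0.4708958864212036, -0.3425110876560211), 0.07785915583372116)
tray 2659 ((0.5699470043182373, 0.02711426466703415), (0.2554413974285126, 0.1825656145811081), 78.14086151123047) [0.54067796 0.03086385]
```

```bash
python3 - <<'E'
from h import *
c=camera("top"); E=np.array(c["extrinsics"]); f=200/np.tan(np.radians(c["fov_y"])/2)
def ray(u,v,z):
    d=E[:3,:3]@np.array([(u-c["cx"])/f,-(v-c["cy"])/f,-1]); return (E[:3,3]+d*(z-E[2,3])/d[2]).round(4)
hsv=cv2.cvtColor(c["pixels"],cv2.COLOR_BGR2HSV)
for p in [(158.5,154),(235,148),(240.5,268.5),(162.5,272.5)]: print("board",ray(*p,.018))
r=cut_out("board","top")[0]["region"].astype(np.uint8); k=max(cv2.findContours(r,0,1)[0],key=cv2.contourArea)
b=cv2.boxPoints(cv2.minAreaRect(k)); B=np.array([ray(*p,.018) for p in b]); print(B,B.mean(0))
# pan: pinkish pixels
px=c["pixels"].astype(int); roi=px[:,:,2]-px[:,:,0]; m=np.zeros((400,640),np.uint8); s=np.s_[170:275,400:485]
m[s]=((roi[s]>8)&(px[s].sum(-1)>300))
m=cv2.morphologyEx(m,2,np.ones((3,3))); k=max(cv2.findContours(m,0,1)[0],key=cv2.contourArea)
(x,y),rr=cv2.minEnclosingCircle(k); e=cv2.fitEllipse(k); print("pan",x,y,rr,e,ray(*e[0],.032)); 
P=world(c); print(np.nanmedian(P[m>0],0))
for q in [(.61,.0),]: pass
# obstacles heights along board-ward and scale-ward paths
for nm,(x0,x1,y0,y1) in dict(toboard=(.3,.75,.15,.5),toscale=(.3,.75,-.45,-.11),mid=(.35,.47,-.1,.2)).items():
    w=(P[...,0]>x0)&(P[...,0]<x1)&(P[...,1]>y0)&(P[...,1]<y1); print(nm,np.nanmax(P[w][:,2]))
E
```

```text
board [0.6323 0.4603 0.018 ]
board [0.6497 0.243  0.018 ]
board [0.3127 0.2194 0.018 ]
board [0.3011 0.4341 0.018 ]
[[0.6399 0.4694 0.018 ]
 [0.6507 0.2419 0.018 ]
 [0.3117 0.2179 0.018 ]
 [0.3008 0.438  0.018 ]] [0.475775 0.3418   0.018   ]
pan 442.0 222.0 66.84320068359375 ((442.0493469238281, 222.03981018066406), (92.23700714111328, 116.26203918457031), 1.2367383241653442) [ 0.4407 -0.3325  0.032 ]
[ 0.46249451 -0.34151419  0.00281692]
toboard 0.17952269399298726
toscale 0.8260152644655845
mid 0.02265476124139032
```

Board centre is about (.475,.340) with its x axis at about 4°. Tray insets computed from the fitted rectangle match the measured mill, oil and vinegar positions within 3 mm. I'll take the oil first.

Call:
{"op": "step_arm", "data": {"rows": [[0,0,0.04,0,0,0],[0.01,0.02,0.06,0,0,-1.7],[0.03,0.04,0,0,0,-1.7],[0.03,0.04,0,0,0,-1.7],[0.03,0.04,0,0,0,-1.7],[0.03,0.04,0,0,0,-1.7],[0.03,0.04,0,0,0,-1.7],[0.03,0.04,0,0,0,-1.7],[0.03,0.04,0,0,0,-1.7],[0.03,0.04,0,0,0,-1.7],[0.03,0.04,0,0,0,-1.7],[0.03,0.04,0,0,0,-1.7]], "jaw": 0.087, "squeeze": 40}}

```text
time: 2.7
position: [0.4957, -0.1759, 0.5035]
tool_rot: [1.0, -0.013, 0.0, 0.0]
ft_force: [0.5, -0.5, 0.2]
grip_width: 0.087
grip_force: 0.0
```

```bash
cat >> h.py <<'E'
def st():
    o=get_obs(); r=R.from_quat(o["tool_rot"]).as_matrix()
    print("t",round(o["time"],2),"p",o["position"].round(4),"yaw",round(float(np.degrees(np.arctan2(r[1,0],r[0,0]))),2),"tilt xy",r[:2,2].round(4),"w",round(o["grip_width"],4),"gf",round(o["grip_force"],1),"F",o["ft_force"].round(1)); return o
E
python3 -c "from h import *;st()"
python3 - <<'E'
from h import *
z=np.load("top0.npz"); P=z["P"]; px=z["px"]
cv2.imwrite("pics/pan.png",cv2.resize(px[160:280,390:500],None,fx=5,fy=5,interpolation=0))
w=(abs(P[...,0]-.46)<.16)&(abs(P[...,1]+.34)<.12)
for lo in (.026,.027,.028,.029,.030):
    q=P[w&(P[...,2]>lo)&(P[...,2]<.045)]; print(lo,len(q),cv2.minEnclosingCircle(q[:,:2].astype(np.float32)),np.median(q,0))
print([px[v,u] for v,u in ((212,445),(190,440),(240,470),(255,450))])
E
```

```text
t 2.7 p [ 0.4957 -0.1759  0.5035] yaw -1.52 tilt xy [ 0.0005 -0.0004] w 0.087 gf 0.0 F [ 0.5 -0.5  0.2]
0.026 2642 ((0.4432251453399658, -0.3384132981300354), 0.1341283619403839) [ 0.46830148 -0.3416603   0.03151721]
0.027 2488 ((0.43973103165626526, -0.33608129620552063), 0.1300370693206787) [ 0.46964375 -0.34288748  0.0317241 ]
0.028 2350 ((0.4333822727203369, -0.3349812924861908), 0.12496638298034668) [ 0.47084433 -0.34296163  0.03189803]
0.029 2169 ((0.4415924549102783, -0.31579723954200745), 0.1174473911523819) [ 0.47079971 -0.34238918  0.03215073]
0.03 1882 ((0.46758249402046204, -0.3363249897956848), 0.08482672274112701) [ 0.47078923 -0.3417355   0.03250844]
[array([149, 151, 163], dtype=uint8), array([155, 158, 169], dtype=uint8), array([173, 174, 176], dtype=uint8), array([115, 115, 122], dtype=uint8)]
```

Call:
{"op": "step_arm", "data": {"rows": [[0.03,0.037,0,0,0,0],[0.03,0.037,0,0,0,0],[0.025,0.03,0,0,0,0],[0.0125,0.0145,0,0,0,0],[0,0,-0.02,0,0,0],[0,0,-0.03,0,0,0],[0,0,-0.03,0,0,0],[0,0,-0.0155,0,0,0],[0,0,-0.008,0,0,0],[0,0,0,0,0,0]]}}

```text
time: 3.95
position: [0.5926, -0.0592, 0.4]
tool_rot: [1.0, -0.013, 0.0, 0.0]
ft_force: [0.5, 0.1, 0.3]
grip_width: 0.0871
grip_force: 0.0
```

```bash
python3 - <<'E'
from h import *
st(); c=camera("wrist"); cv2.imwrite("pics/w1.png",c["pixels"])
E
```

```text
t 3.95 p [ 0.5926 -0.0592  0.4   ] yaw -1.48 tilt xy [ 0.0002 -0.0001] w 0.0871 gf 0.0 F [0.5 0.1 0.3]
```

View pics/w1.png

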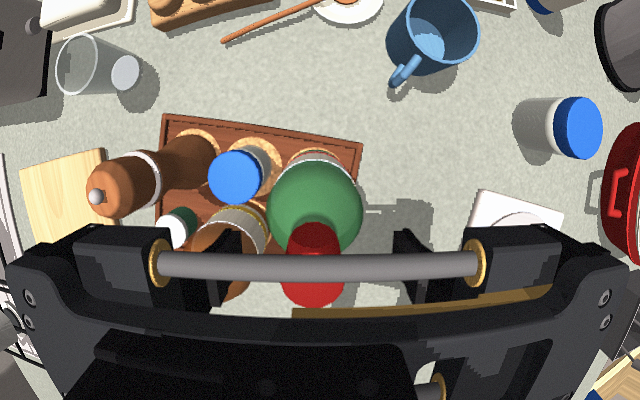

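The wrist picture shows the red cap at (315,265) midway between the fingers at (232,250) and (403,250). Closing on it.

Call:
{"op": "step_arm", "data": {"rows": [[0,0,0,0,0,0],[0,0,0,0,0,0],[0,0,0,0,0,0],[0,0,0,0,0,0],[0,0,0,0,0,0],[0,0,0,0,0,0]], "jaw": 0.0, "squeeze": 40}}

```text
time: 4.75
position: [0.5925, -0.0589, 0.3998]
tool_rot: [1.0, -0.013, -0.0, -0.0]
ft_force: [0.2, -0.4, 0.9]
grip_width: 0.035
grip_force: 0.0
```

Call:
{"op": "step_arm", "data": {"rows": [[0,0,0,0,0,0],[0,0,0,0,0,0],[0,0,0,0,0,0],[0,0,0.005,0,0,0],[0,0,0.01,0,0,0],[0,0,0.02,0,0,0],[0,0,0.02,0,0,0],[0,0,0.02,0,0,0],[0,0,0.01,0,0,0],[0,0,0,0,0,0]]}}

```text
time: 6.0
position: [0.5925, -0.059, 0.4854]
tool_rot: [1.0, -0.013, 0.001, 0.0]
ft_force: [-0.3, 0.7, -6.9]
grip_width: 0.0294
grip_force: 40.0
```

Call:
{"op": "step_arm", "data": {"rows": [[-0.015,0,0,0,0,0],[-0.03,0,0,0,0,0],[-0.04,0,0,0,0,0],[-0.04,0,0,0,0,0],[-0.025,0.01,0,0,0,0],[-0.01,0.025,0,0,0,0],[0,0.04,0,0,0,0],[0,0.04,0,0,0,0],[0,0.04,0,0,0,0],[0,0.04,0,0,0,0],[0,0.04,0,0,0,0],[0.02,0.04,0,0,0,0]]}}

```text
time: 7.5
position: [0.4497, 0.2169, 0.4838]
tool_rot: [1.0, -0.012, -0.003, 0.001]
ft_force: [1.7, -0.7, -6.8]
grip_width: 0.0294
grip_force: 40.0
```

Call:
{"op": "step_arm", "data": {"rows": [[0.03,0.035,0,0,0,0],[0.03,0.03,0,0,0,0],[0.03,0.03,0,0,0,0],[0.02,0.02,0,0,0,0],[0.01,0.01,0,0,0,0],[0.003,0.004,0,0,0,0],[0,0,-0.02,0,0,0],[0,0,-0.02,0,0,0],[0,0,-0.015,0,0,0],[0,0,-0.01,0,0,0],[0,0,0,0,0,0]]}}

```text
time: 8.88
position: [0.5751, 0.3449, 0.4189]
tool_rot: [1.0, -0.013, -0.001, 0.0]
ft_force: [-1.0, -0.2, -6.6]
grip_width: 0.0294
grip_force: 40.0
```

Call:
{"op": "step_arm", "data": {"rows": [[0,0,-0.005,0,0,0],[0,0,-0.002,0,0,0],[0,0,-0.001,0,0,0],[0,0,-0.001,0,0,0],[0,0,0,0,0,0]]}}

```text
time: 9.5
position: [0.5755, 0.3451, 0.4108]
tool_rot: [1.0, -0.013, 0.0, -0.0]
ft_force: [-0.3, -0.8, -6.3]
grip_width: 0.0292
grip_force: 40.0
```

Call:
{"op": "step_arm", "data": {"rows": [[0,0,-0.001,0,0,0],[0,0,-0.001,0,0,0],[0,0,0,0,0,0]]}}

```text
time: 9.88
position: [0.5755, 0.3452, 0.4098]
tool_rot: [1.0, -0.013, 0.001, -0.0]
ft_force: [-1.6, -0.0, -1.1]
grip_width: 0.029
grip_force: 40.0
```

Call:
{"op": "step_arm", "data": {"rows": [[0,0,0,0,0,0],[0,0,0,0,0,0],[0,0,0,0,0,0],[0,0,0,0,0,0],[0,0,0,0,0,0],[0,0,0.01,0,0,0],[0,0,0.025,0,0,0],[0,0,0.03,0,0,0],[-0.005,-0.03,0.01,0,0,0],[-0.006,-0.05,0,0,0,0],[-0.006,-0.05,0,0,0,0],[-0.006,-0.05,0,0,0,0]], "jaw": 0.087}}

```text
time: 11.38
position: [0.5521, 0.1638, 0.4848]
tool_rot: [1.0, -0.013, 0.001, -0.0]
ft_force: [0.7, -0.7, -0.1]
grip_width: 0.0872
grip_force: 0.0
```

Call:
{"op": "step_arm", "data": {"rows": [[-0.006,-0.05,0,0,0,0],[-0.006,-0.045,0,0,0,0],[-0.004,-0.025,0,0,0,0],[-0.002,-0.008,-0.02,0,0,0],[0,0,-0.03,0,0,0],[0,0,-0.03,0,0,0],[0,0,-0.02,0,0,0],[0,0,0,0,0,0]]}}

```text
time: 12.38
position: [0.5342, 0.0371, 0.3831]
tool_rot: [1.0, -0.013, -0.001, -0.0]
ft_force: [-0.1, 0.3, -0.2]
grip_width: 0.0868
grip_force: 0.0
```

```bash
python3 - <<'E'
from h import *
st(); c=camera("wrist"); cv2.imwrite("pics/w2.png",c["pixels"][100:400])
c=camera("top"); P=world(c); m=(abs(P[...,2]-.267)<.006)&(P[...,1]>.25)&(P[...,1]<.43)&(P[...,0]<.65); print("oil",P[m].mean(0))
m=(abs(P[...,2]-.225)<.006)&(abs(P[...,1]-.037)<.05)&(abs(P[...,0]-.53)<.05); print("vin",m.sum(), P[m].mean(0))
E
```

```text
t 12.38 p [0.5342 0.0371 0.3831] yaw -1.47 tilt xy [-0.0027  0.0004] w 0.0868 gf 0.0 F [-0.1  0.3 -0.2]
oil [0.57584481 0.34404207 0.26718873]
vin 0 [nan nan nan]<stdin>:4: RuntimeWarning: Mean of empty slice.
  ret = um.true_divide(
```

View pics/w2.png

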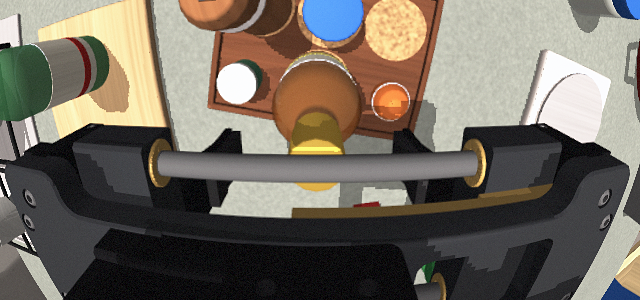

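The yellow cap sits centred between the fingers at (317,155), and the oil stands on the board at (.576,.344). Next I lower, grip and lift.

Call:
{"op": "step_arm", "data": {"rows": [[0,0,-0.007,0,0,0],[0,0,-0.006,0,0,0],[0,0,0,0,0,0],[0,0,0,0,0,0],[0,0,0,0,0,0],[0,0,0,0,0,0],[0,0,0,0,0,0],[0,0,0,0,0,0],[0,0,0,0,0,0],[0,0,0,0,0,0]], "jaw": 0.0}}

```text
time: 13.72
position: [0.5345, 0.0372, 0.3709]
tool_rot: [1.0, -0.013, 0.0, -0.0]
ft_force: [0.6, 0.4, -0.0]
grip_width: 0.0294
grip_force: 40.0
```

Call:
{"op": "step_arm", "data": {"rows": [[0,0,0.005,0,0,0],[0,0,0.015,0,0,0],[0,0,0.025,0,0,0],[0,0,0.025,0,0,0],[-0.01,0,0.015,0,0,0],[-0.02,0.015,0,0,0,0],[-0.02,0.03,0,0,0,0],[-0.0095,0.04,0,0,0,0],[0,0.04,0,0,0,0],[0,0.04,0,0,0,0],[0,0.04,0,0,0,0],[0,0.04,0,0,0,0]]}}

```text
time: 15.22
position: [0.4738, 0.283, 0.4555]
tool_rot: [1.0, -0.013, -0.001, 0.001]
ft_force: [1.0, -0.9, -6.3]
grip_width: 0.0294
grip_force: 40.0
```

Call:
{"op": "step_arm", "data": {"rows": [[0,0.03,0,0,0,0],[0,0.02,0,0,0,0],[0,0.008,-0.01,0,0,0],[0,0,-0.02,0,0,0],[0,0,-0.02,0,0,0],[0,0,-0.012,0,0,0],[0,0,-0.006,0,0,0],[0,0,-0.003,0,0,0],[0,0,-0.001,0,0,0],[0,0,-0.001,0,0,0],[0,0,0,0,0,0]]}}

```text
time: 16.6
position: [0.475, 0.3402, 0.3831]
tool_rot: [1.0, -0.013, 0.0, -0.0]
ft_force: [-0.1, 0.2, -6.2]
grip_width: 0.0292
grip_force: 40.0
```

Call:
{"op": "step_arm", "data": {"rows": [[0,0,-0.001,0,0,0],[0,0,-0.001,0,0,0],[0,0,-0.001,0,0,0],[0,0,0,0,0,0]]}}

```text
time: 17.1
position: [0.4751, 0.3402, 0.3809]
tool_rot: [1.0, -0.013, 0.001, -0.0]
ft_force: [-1.8, -1.4, 1.8]
grip_width: 0.0291
grip_force: 40.0
```

Call:
{"op": "step_arm", "data": {"rows": [[0,0,0,0,0,0],[0,0,0,0,0,0],[0,0,0,0,0,0],[0,0,0,0,0,0],[0,0,0,0,0,0],[0,0,0.01,0,0,0],[0,0,0.025,0,0,0],[0,0,0.03,0,0,0],[0,-0.03,0.01,0,0,0],[0.01,-0.045,0,0,0,0],[0.03,-0.045,0,0,0,0],[0.04,-0.045,0,0,0,0]], "jaw": 0.087}}

```text
time: 18.6
position: [0.555, 0.1741, 0.4561]
tool_rot: [1.0, -0.012, 0.001, -0.0]
ft_force: [0.7, 0.4, 0.2]
grip_width: 0.0875
grip_force: 0.0
```

Call:
{"op": "step_arm", "data": {"rows": [[0.04,-0.045,0,0,0,0],[0.02,-0.025,0,0,0,0],[0.007,-0.01,0,0,0,0],[0,0,-0.02,0,0,0],[0,0,-0.03,0,0,0],[0,0,-0.01,0,0,0],[0,0,0,0,0,0]]}}

```text
time: 19.48
position: [0.6215, 0.0959, 0.3946]
tool_rot: [1.0, -0.012, -0.001, -0.0]
ft_force: [-0.4, -0.1, 0.6]
grip_width: 0.0868
grip_force: 0.0
```

```bash
python3 - <<'E'
from h import *
st(); c=camera("wrist"); cv2.imwrite("pics/w3.png",c["pixels"][100:400])
c=camera("top"); P=world(c)
for n,z in (("oil",.267),("vin",.237)):
    m=(abs(P[...,2]-z)<.006)&(P[...,1]>.25)&(P[...,1]<.43)&(P[...,0]<.65); print(n,m.sum(),P[m].mean(0))
E
```

```text
t 19.48 p [0.6215 0.0959 0.3946] yaw -1.41 tilt xy [-0.0014  0.0002] w 0.0868 gf 0.0 F [-0.4 -0.1  0.6]
oil 138 [0.57573022 0.34378149 0.26707437]
vin 154 [0.4905222  0.33816291 0.23731628]
```

View pics/w3.png

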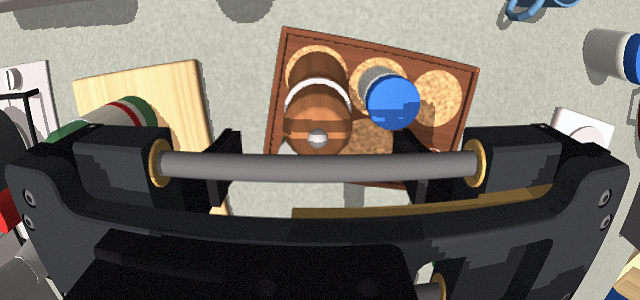

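The mill head (317,130) is centred between the fingers, and the jar (393,100) stays below their path.

Call:
{"op": "step_arm", "data": {"rows": [[0.0005,0,-0.02,0,0,0],[0,0,-0.025,0,0,0],[0,0,-0.015,0,0,0],[0,0,-0.003,0,0,0],[0,0,0,0,0,0],[0,0,0,0,0,0]]}}

```text
time: 20.32
position: [0.6228, 0.0951, 0.3328]
tool_rot: [1.0, -0.013, 0.001, 0.0]
ft_force: [0.3, 0.5, -0.4]
grip_width: 0.0873
grip_force: 0.0
```

Call:
{"op": "step_arm", "data": {"rows": [[0,0,0,0,0,0],[0,0,0,0,0,0],[0,0,0,0,0,0],[0,0,0,0,0,0],[0,0,0,0,0,0],[0,0,0,0,0,0],[0,0,0,0,0,0]], "jaw": 0.0, "squeeze": 30}}

```text
time: 21.2
position: [0.6224, 0.0952, 0.3318]
tool_rot: [1.0, -0.013, -0.0, -0.0]
ft_force: [-0.8, 0.4, -0.4]
grip_width: 0.045
grip_force: 30.0
```

Call:
{"op": "step_arm", "data": {"rows": [[0,0,0.005,0,0,0],[0,0,0.015,0,0,0],[0,0,0.025,0,0,0],[0,0,0.025,0,0,0],[-0.015,0,0.015,0,0,0],[-0.03,0,0,0,0,0],[-0.04,0,0,0,0,0],[-0.04,0.01,0,0,0,0],[-0.04,0.02,0,0,0,0],[-0.04,0.03,0,0,0,0],[-0.03,0.04,0,0,0,0],[-0.0125,0.04,0,0,0,0]]}}

```text
time: 22.7
position: [0.3714, 0.2354, 0.417]
tool_rot: [1.0, -0.013, -0.001, 0.0]
ft_force: [0.9, -0.1, -3.3]
grip_width: 0.045
grip_force: 30.1
```

Call:
{"op": "step_arm", "data": {"rows": [[0,0.04,0,0,0,0],[0,0.03,0,0,0,0],[0,0.02,0,0,0,0],[0,0.0075,-0.01,0,0,0],[0,0,-0.02,0,0,0],[0,0,-0.02,0,0,0],[0,0,-0.012,0,0,0],[0,0,-0.006,0,0,0],[0,0,-0.003,0,0,0],[0,0,-0.001,0,0,0],[0,0,-0.001,0,0,0],[0,0,0,0,0,0]]}}

```text
time: 24.2
position: [0.375, 0.3327, 0.3441]
tool_rot: [1.0, -0.013, 0.0, -0.0]
ft_force: [-0.0, -0.8, -4.2]
grip_width: 0.0452
grip_force: 30.0
```

Call:
{"op": "step_arm", "data": {"rows": [[0,0,-0.001,0,0,0],[0,0,-0.001,0,0,0],[0,0,-0.001,0,0,0],[0,0,0,0,0,0]]}}

```text
time: 24.7
position: [0.3751, 0.3327, 0.3417]
tool_rot: [1.0, -0.013, 0.0, -0.0]
ft_force: [-0.5, -0.3, 4.2]
grip_width: 0.045
grip_force: 30.0
```

Call:
{"op": "step_arm", "data": {"rows": [[0,0,0,0,0,0],[0,0,0,0,0,0],[0,0,0,0,0,0],[0,0,0,0,0,0],[0,0,0,0,0,0],[0,0,0.015,0,0,0],[0,0,0.03,0,0,0],[0,0,0.03,0,0,0],[0,-0.03,0.01,0,0,0],[0.01,-0.045,0,0,0,0],[0.03,-0.045,0,0,0,0],[0.04,-0.045,0,0,0,0]], "jaw": 0.087}}

```text
time: 26.2
position: [0.4547, 0.1664, 0.4256]
tool_rot: [1.0, -0.012, -0.001, -0.0]
ft_force: [0.7, 0.1, 0.6]
grip_width: 0.0871
grip_force: 0.0
```

Call:
{"op": "step_arm", "data": {"rows": [[0.045,-0.045,0,0,0,0],[0.045,-0.045,0,0,0,0],[0.035,-0.035,-0.02,0,0,0],[0.0225,-0.017,-0.03,0,0,0],[0.007,-0.006,-0.03,0,0,0],[0,0,-0.015,0,0,0],[0,0,0,0,0,0],[0,0,0,0,0,0]]}}

```text
time: 27.2
position: [0.6078, 0.0218, 0.3319]
tool_rot: [1.0, -0.012, 0.001, 0.0]
ft_force: [0.7, 0.3, 0.1]
grip_width: 0.0865
grip_force: 0.0
```

```bash
python3 - <<'E'
from h import *
st(); c=camera("wrist"); cv2.imwrite("pics/w4.png",c["pixels"][100:400])
c=camera("side"); cv2.imwrite("pics/s4.png",c["pixels"])
c=camera("top"); P=world(c)
for n,z,x in (("oil",.267,.575),("vin",.237,.475),("mill",.215,.375)):
    m=(abs(P[...,2]-z)<.008)&(P[...,1]>.25)&(P[...,1]<.43)&(abs(P[...,0]-x)<.04); print(n,m.sum(),P[m].mean(0))
E
```

```text
t 27.2 p [0.6078 0.0218 0.3319] yaw -1.42 tilt xy [ 0.0015 -0.0002] w 0.0865 gf 0.0 F [0.7 0.3 0.1]
oil 144 [0.57538171 0.34337188 0.26667657]
vin 136 [0.475964   0.33831829 0.23688851]
mill 0 [nan nan nan]<stdin>:6: RuntimeWarning: Mean of empty slice.
  ret = um.true_divide(
```

View pics/w4.png

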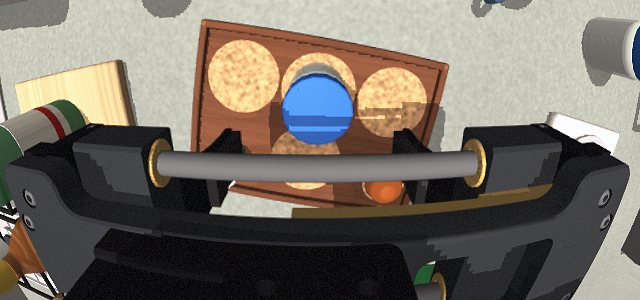

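View pics/s4.png

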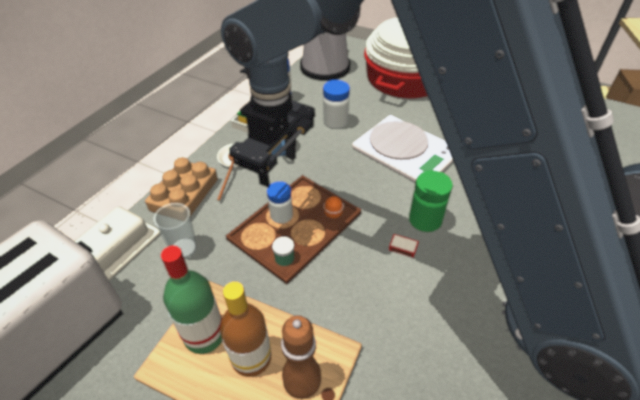

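The side view shows oil (190,305), vinegar (243,330) and mill (300,355) upright on the board. The wrist view shows the blue lid (318,105) centred between the fingers.

Call:
{"op": "step_arm", "data": {"rows": [[0,0,-0.02,0,0,0],[0,0,-0.03,0,0,0],[0,0,-0.02,0,0,0],[0,0,-0.01,0,0,0],[0,0,-0.003,0,0,0],[0,0,0,0,0,0],[0,0,0,0,0,0]]}}

```text
time: 28.22
position: [0.6082, 0.0212, 0.2487]
tool_rot: [1.0, -0.013, 0.001, 0.0]
ft_force: [-0.7, 0.1, -0.2]
grip_width: 0.0871
grip_force: 0.0
```

Call:
{"op": "step_arm", "data": {"rows": [[0,0,0,0,0,0],[0,0,0,0,0,0],[0,0,0,0,0,0],[0,0,0,0,0,0],[0,0,0,0,0,0],[0,0,0,0,0,0]], "jaw": 0.0, "squeeze": 30}}

```text
time: 28.98
position: [0.6079, 0.0213, 0.2478]
tool_rot: [1.0, -0.013, -0.0, -0.0]
ft_force: [0.3, 0.3, 0.8]
grip_width: 0.0532
grip_force: 30.0
```

Call:
{"op": "step_arm", "data": {"rows": [[0,0,0.005,0,0,0],[0,0,0.02,0,0,0],[0,0,0.03,0,0,0],[0,0,0.03,0,0,0],[-0.008,-0.02,0.015,0,0,0],[-0.014,-0.035,0,0,0,0],[-0.017,-0.045,0,0,0,0],[-0.017,-0.045,0,0,0,0],[-0.017,-0.045,0,0,0,0],[-0.017,-0.045,0,0,0,0],[-0.017,-0.045,0,0,0,0],[-0.014,-0.04,0,0,0,0]]}}

```text
time: 30.48
position: [0.4847, -0.3009, 0.3471]
tool_rot: [1.0, -0.013, -0.001, -0.001]
ft_force: [1.8, 0.1, -4.5]
grip_width: 0.0534
grip_force: 30.0
```

Call:
{"op": "step_arm", "data": {"rows": [[-0.011,-0.03,0,0,0,0],[-0.006,-0.0133,-0.01,0,0,0],[0,0,-0.025,0,0,0],[0,0,-0.02,0,0,0],[0,0,-0.01,0,0,0],[0,0,-0.005,0,0,0],[0,0,-0.002,0,0,0],[0,0,0,0,0,0]]}}

```text
time: 31.48
position: [0.4701, -0.3421, 0.2763]
tool_rot: [1.0, -0.013, 0.0, 0.0]
ft_force: [-0.8, 0.4, -3.1]
grip_width: 0.0531
grip_force: 30.0
```

```bash
python3 - <<'E'
from h import *
st(); c=camera("wrist"); cv2.imwrite("pics/w5.png",c["pixels"][60:400])
E
```

```text
t 31.48 p [ 0.4701 -0.3421  0.2763] yaw -1.45 tilt xy [ 0.0007 -0.0007] w 0.0531 gf 30.0 F [-0.8  0.4 -3.1]
```

View pics/w5.png

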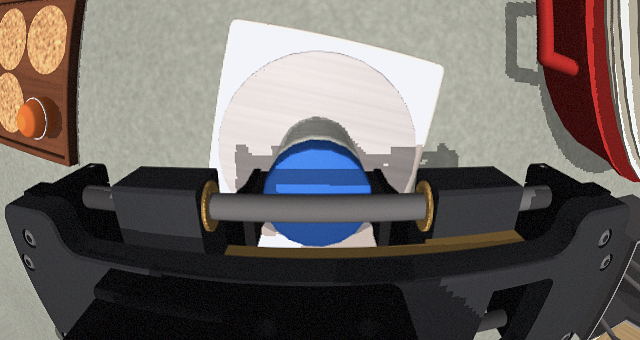

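The pan spans columns 218 to 417, so its centre is at 318, and the jar is centred on it at 318. Next I lower it to the pan.

Call:
{"op": "step_arm", "data": {"rows": [[0,0,-0.002,0,0,0],[0,0,-0.001,0,0,0],[0,0,-0.001,0,0,0],[0,0,0,0,0,0]]}}

```text
time: 32.02
position: [0.4699, -0.3421, 0.2718]
tool_rot: [1.0, -0.013, 0.0, 0.0]
ft_force: [-0.3, -0.4, -4.0]
grip_width: 0.0532
grip_force: 30.0
```

Call:
{"op": "step_arm", "data": {"rows": [[0,0,-0.001,0,0,0],[0,0,-0.0005,0,0,0],[0,0,0,0,0,0]]}}

```text
time: 32.4
position: [0.4699, -0.342, 0.2717]
tool_rot: [1.0, -0.013, 0.0, 0.0]
ft_force: [-2.0, 1.6, 6.8]
grip_width: 0.0532
grip_force: 30.0
```

Call:
{"op": "step_arm", "data": {"rows": [[0,0,0,0,0,0],[0,0,0,0,0,0],[0,0,0,0,0,0],[0,0,0,0,0,0],[0,0,0,0,0,0],[0,0,0.01,0,0,0],[0,0,0.03,0,0,0],[0,0,0.05,0,0,0],[0,0.02,0.05,0,0,0],[0,0.04,0.03,0,0,0],[0,0.05,0,0,0,0],[0,0.055,0,0,0,0]], "jaw": 0.087}}

```text
time: 33.9
position: [0.4696, -0.1759, 0.4418]
tool_rot: [1.0, -0.013, 0.001, 0.001]
ft_force: [0.2, 0.2, -0.1]
grip_width: 0.0872
grip_force: 0.0
```

Call:
{"op": "step_arm", "data": {"rows": [[0,0.055,0,0,0,0],[-0.01,0.055,0,0,0,0],[-0.01,0.055,0,0,0,0],[-0.015,0.055,0,0,0,0],[-0.015,0.055,0,0,0,0],[-0.015,0.055,0,0,0,0],[-0.015,0.055,0,0,0,0],[-0.01,0.05,0,0,0,0],[-0.005,0.04,0,0,0,0],[0,0.025,0,0,0,0],[0,0.0097,0,0,0,0],[0,0,0,0,0,0]]}}

```text
time: 35.4
position: [0.3747, 0.3326, 0.4405]
tool_rot: [1.0, -0.012, 0.0, 0.0]
ft_force: [-0.1, 0.6, 0.0]
grip_width: 0.0869
grip_force: 0.0
```

```bash
python3 - <<'E'
from h import *
st(); c=camera("wrist"); cv2.imwrite("pics/w6.png",c["pixels"][100:400])
c=camera("top"); P=world(c); m=(abs(P[...,2]-.117)<.006)&(abs(P[...,1]+.342)<.06)&(abs(P[...,0]-.47)<.06); q=P[m]; print("jar",len(q),q.mean(0),cv2.minEnclosingCircle(q[:,:2].astype(np.float32)))
px=c["pixels"].astype(int); w=(abs(P[...,0]-.47)<.1)&(abs(P[...,1]+.342)<.1)
hsv=cv2.cvtColor(c["pixels"],cv2.COLOR_BGR2HSV)
c=camera("side"); P=world(c); 
m=(abs(P[...,2]-.117)<.006)&(abs(P[...,1]+.342)<.06)&(abs(P[...,0]-.47)<.06); q=P[m]; print("jar side",len(q),q.mean(0))
q=P[(abs(P[...,2]-.2)<.02)&(P[...,1]>.25)&(P[...,1]<.43)&(abs(P[...,0]-.375)<.04)]; print("mill",len(q), q.mean(0) if len(q) else "")
E
```

```text
t 35.4 p [0.3747 0.3326 0.4405] yaw -1.42 tilt xy [ 0.0002 -0.0003] w 0.0869 gf 0.0 F [-0.1  0.6  0. ]
jar 345 [ 0.47469731 -0.34143596  0.1173776 ] ((0.47516345977783203, -0.34288889169692993), 0.02761724777519703)
jar side 0 [nan nan nan]
mill 647 [0.36675689 0.33895069 0.20261905]<stdin>:7: RuntimeWarning: Mean of empty slice.
  ret = um.true_divide(
```

View pics/w6.png

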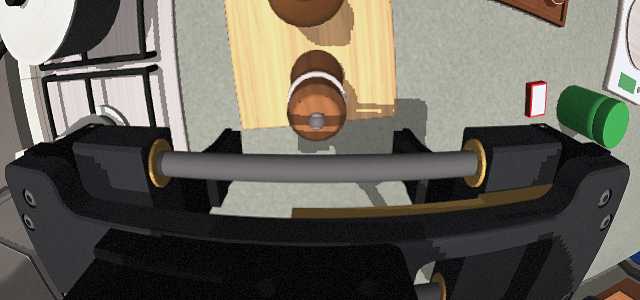

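The jar stands at (.475,-.342), within 5 mm of the pan centre. The mill head (316,118) is centred, so I take it back now.

Call:
{"op": "step_arm", "data": {"rows": [[0,0,-0.02,0,0,0],[0,0,-0.03,0,0,0],[0,0,-0.03,0,0,0],[0,0,-0.014,0,0,0],[0,0,-0.0045,0,0,0],[0,0,0,0,0,0],[0,0,0,0,0,0]]}}

```text
time: 36.42
position: [0.3752, 0.3328, 0.3427]
tool_rot: [1.0, -0.013, 0.001, -0.001]
ft_force: [0.7, -0.3, -0.2]
grip_width: 0.0869
grip_force: 0.0
```

Call:
{"op": "step_arm", "data": {"rows": [[0,0,0,0,0,0],[0,0,0,0,0,0],[0,0,0,0,0,0],[0,0,0,0,0,0],[0,0,0,0,0,0],[0,0,0,0,0,0],[0,0,0,0,0,0]], "jaw": 0.0, "squeeze": 30}}

```text
time: 37.3
position: [0.3748, 0.3327, 0.3418]
tool_rot: [1.0, -0.013, -0.0, -0.0]
ft_force: [-0.1, 0.3, 0.2]
grip_width: 0.0454
grip_force: 30.0
```

Call:
{"op": "step_arm", "data": {"rows": [[0,0,0.005,0,0,0],[0,0,0.015,0,0,0],[0,0,0.025,0,0,0],[0,0,0.025,0,0,0],[0,-0.015,0.01,0,0,0],[0,-0.03,0,0,0,0],[0.005,-0.04,0,0,0,0],[0.02,-0.04,0,0,0,0],[0.03,-0.04,0,0,0,0],[0.04,-0.03,0,0,0,0],[0.04,-0.02,0,0,0,0],[0.04,-0.01,0,0,0,0]]}}

```text
time: 38.8
position: [0.5502, 0.1052, 0.4208]
tool_rot: [1.0, -0.014, -0.002, 0.0]
ft_force: [0.4, 0.4, -2.8]
grip_width: 0.045
grip_force: 30.0
```

Call:
{"op": "step_arm", "data": {"rows": [[0.035,-0.0075,0,0,0,0],[0.022,-0.003,0,0,0,0],[0.0115,-0.002,0,0,0,0],[0.004,0,-0.01,0,0,0],[0,0,-0.025,0,0,0],[0,0,-0.025,0,0,0],[0,0,-0.015,0,0,0],[0,0,-0.008,0,0,0],[0,0,-0.003,0,0,0],[0,0,0,0,0,0],[0,0,0,0,0,0]]}}

```text
time: 40.17
position: [0.6226, 0.0951, 0.3367]
tool_rot: [1.0, -0.013, 0.001, 0.0]
ft_force: [-0.4, -0.3, -3.3]
grip_width: 0.045
grip_force: 30.0
```

Call:
{"op": "step_arm", "data": {"rows": [[0,0,-0.002,0,0,0],[0,0,-0.001,0,0,0],[0,0,-0.001,0,0,0],[0,0,-0.0007,0,0,0],[0,0,0,0,0,0]]}}

```text
time: 40.8
position: [0.6225, 0.0952, 0.3319]
tool_rot: [1.0, -0.013, 0.001, -0.0]
ft_force: [-1.1, 0.4, 2.9]
grip_width: 0.0451
grip_force: 30.0
```

Call:
{"op": "step_arm", "data": {"rows": [[0,0,0,0,0,0],[0,0,0,0,0,0],[0,0,0,0,0,0],[0,0,0,0,0,0],[0,0,0,0,0,0],[0,0,0.015,0,0,0],[0,0,0.035,0,0,0],[0,0,0.045,0,0,0],[-0.02,0.01,0.025,0,0,0],[-0.04,0.025,0,0,0,0],[-0.04,0.04,0,0,0,0],[-0.03,0.045,0,0,0,0]], "jaw": 0.087}}

```text
time: 42.3
position: [0.4907, 0.2157, 0.4525]
tool_rot: [1.0, -0.013, 0.001, -0.0]
ft_force: [0.9, 0.2, -0.7]
grip_width: 0.0868
grip_force: 0.0
```

Call:
{"op": "step_arm", "data": {"rows": [[-0.0175,0.05,0,0,0,0],[0,0.04,0,0,0,0],[0,0.025,0,0,0,0],[0,0.01,-0.01,0,0,0],[0,0,-0.025,0,0,0],[0,0,-0.025,0,0,0],[0,0,-0.01,0,0,0],[0,0,-0.001,0,0,0],[0,0,0,0,0,0]]}}

```text
time: 43.42
position: [0.4753, 0.34, 0.381]
tool_rot: [1.0, -0.013, 0.001, -0.0]
ft_force: [0.1, 0.8, 0.2]
grip_width: 0.087
grip_force: 0.0
```

Call:
{"op": "step_arm", "data": {"rows": [[0,0,0,0,0,0],[0,0,0,0,0,0],[0,0,0,0,0,0],[0,0,0,0,0,0],[0,0,0,0,0,0],[0,0,0,0,0,0],[0,0,0,0,0,0],[0,0,0,0,0,0]], "jaw": 0.0, "squeeze": 40}}

```text
time: 44.42
position: [0.4749, 0.3402, 0.3801]
tool_rot: [1.0, -0.013, -0.0, -0.0]
ft_force: [0.7, 0.1, -0.3]
grip_width: 0.0294
grip_force: 40.0
```

```bash
python3 - <<'E'
from h import *
st()
for n in ("top","side"):
    c=camera(n); P=world(c); m=(abs(P[...,2]-.2)<.006)&(np.hypot(P[...,0]-.6225,P[...,1]-.095)<.04); q=P[m]; print(n,"mill_top",len(q),q.mean(0) if len(q) else "")
E
```

```text
t 44.42 p [0.4749 0.3402 0.3801] yaw -1.47 tilt xy [-0.      0.0003] w 0.0294 gf 40.0 F [ 0.7  0.1 -0.3]
top mill_top 165 [0.62341564 0.09426641 0.19860779]
side mill_top 0
```

Call:
{"op": "step_arm", "data": {"rows": [[0,0,0.005,0,0,0],[0,0,0.015,0,0,0],[0,0,0.025,0,0,0],[0,0,0.025,0,0,0],[0,-0.015,0.01,0,0,0],[0,-0.03,0,0,0,0],[0,-0.04,0,0,0,0],[0,-0.04,0,0,0,0],[0,-0.04,0,0,0,0],[0.005,-0.04,0,0,0,0],[0.015,-0.035,0,0,0,0],[0.015,-0.03,0,0,0,0]]}}

```text
time: 46.02
position: [0.5092, 0.0679, 0.4599]
tool_rot: [1.0, -0.013, -0.001, 0.0]
ft_force: [-0.4, 0.1, -6.8]
grip_width: 0.029
grip_force: 40.0
```

Call:
{"op": "step_arm", "data": {"rows": [[0.012,-0.02,0,0,0,0],[0.008,-0.01,0,0,0,0],[0.0045,-0.003,-0.01,0,0,0],[0,0,-0.025,0,0,0],[0,0,-0.025,0,0,0],[0,0,-0.015,0,0,0],[0,0,-0.008,0,0,0],[0,0,-0.003,0,0,0],[0,0,0,0,0,0],[0,0,0,0,0,0]]}}

```text
time: 47.28
position: [0.5346, 0.0371, 0.3749]
tool_rot: [1.0, -0.013, 0.001, 0.0]
ft_force: [0.1, -0.4, -6.8]
grip_width: 0.0289
grip_force: 40.0
```

Call:
{"op": "step_arm", "data": {"rows": [[0,0,-0.002,0,0,0],[0,0,-0.001,0,0,0],[0,0,0,0,0,0]]}}

```text
time: 47.65
position: [0.5343, 0.0371, 0.371]
tool_rot: [1.0, -0.013, -0.0, -0.0]
ft_force: [0.1, 0.2, -6.1]
grip_width: 0.029
grip_force: 40.0
```

Call:
{"op": "step_arm", "data": {"rows": [[0,0,-0.001,0,0,0],[0,0,-0.0007,0,0,0],[0,0,0,0,0,0]]}}

```text
time: 48.02
position: [0.5345, 0.0371, 0.3701]
tool_rot: [1.0, -0.013, 0.0, 0.0]
ft_force: [-1.3, -0.4, -0.2]
grip_width: 0.0291
grip_force: 40.0
```

Call:
{"op": "step_arm", "data": {"rows": [[0,0,0,0,0,0],[0,0,0,0,0,0],[0,0,0,0,0,0],[0,0,0,0,0,0],[0,0,0,0,0,0],[0,0,0.015,0,0,0],[0,0,0.035,0,0,0],[0,0,0.04,0,0,0],[0.001,0.02,0.02,0,0,0],[0.005,0.04,0,0,0,0],[0.005,0.045,0,0,0,0],[0.005,0.045,0,0,0,0]], "jaw": 0.087}}

```text
time: 49.52
position: [0.5503, 0.1883, 0.4808]
tool_rot: [1.0, -0.013, 0.001, -0.0]
ft_force: [0.5, 0.5, 0.9]
grip_width: 0.0871
grip_force: 0.0
```

Call:
{"op": "step_arm", "data": {"rows": [[0.007,0.045,0,0,0,0],[0.007,0.045,0,0,0,0],[0.007,0.04,0,0,0,0],[0.004,0.02,0,0,0,0],[0,0.008,-0.01,0,0,0],[0,0,-0.025,0,0,0],[0,0,-0.025,0,0,0],[0,0,-0.01,0,0,0],[0,0,0,0,0,0],[0,0,0,0,0,0]]}}

```text
time: 50.78
position: [0.5758, 0.3448, 0.4106]
tool_rot: [1.0, -0.013, 0.001, -0.0]
ft_force: [0.1, -0.5, 0.5]
grip_width: 0.0872
grip_force: 0.0
```

Call:
{"op": "step_arm", "data": {"rows": [[0,0,0,0,0,0],[0,0,0,0,0,0],[0,0,0,0,0,0],[0,0,0,0,0,0],[0,0,0,0,0,0],[0,0,0,0,0,0],[0,0,0,0,0,0],[0,0,0,0,0,0]], "jaw": 0.0}}

```text
time: 51.78
position: [0.5753, 0.3453, 0.4094]
tool_rot: [1.0, -0.013, 0.0, -0.0]
ft_force: [-0.0, 1.5, 0.3]
grip_width: 0.0292
grip_force: 40.0
```

```bash
python3 - <<'E'
from h import *
st()
for n in ("top","side"):
    c=camera(n); P=world(c); m=(abs(P[...,2]-.228)<.006)&(np.hypot(P[...,0]-.535,P[...,1]-.037)<.04); q=P[m]; print(n,"vin",len(q),q.mean(0) if len(q) else "")
E
```

```text
t 51.77 p [0.5753 0.3453 0.4094] yaw -1.47 tilt xy [0.0001 0.0006] w 0.0292 gf 40.0 F [-0.   1.5  0.3]
top vin 123 [0.53523463 0.03604173 0.22728853]
side vin 161 [0.53381847 0.03941434 0.2289009 ]
```

Call:
{"op": "step_arm", "data": {"rows": [[0,0,0.005,0,0,0],[0,0,0.015,0,0,0],[0,0,0.025,0,0,0],[0,0,0.025,0,0,0],[-0.01,-0.01,0.015,0,0,0],[-0.02,-0.02,0,0,0,0],[-0.03,-0.03,0,0,0,0],[-0.03,-0.035,0,0,0,0],[-0.03,-0.035,0,0,0,0],[-0.02,-0.04,0,0,0,0],[-0.0053,-0.04,0,0,0,0],[0,-0.04,0,0,0,0]]}}

```text
time: 53.38
position: [0.4277, 0.0939, 0.4947]
tool_rot: [1.0, -0.013, -0.001, 0.0]
ft_force: [0.8, -0.4, -5.7]
grip_width: 0.0291
grip_force: 40.0
```

Call:
{"op": "step_arm", "data": {"rows": [[0,-0.04,0,0,0,0],[0,-0.04,0,0,0,0],[0,-0.035,0,0,0,0],[0,-0.025,0,0,0,0],[0.01,-0.01,0,0,0,0],[0.02,-0.0043,0,0,0,0],[0.035,0,0,0,0,0],[0.035,0,0,0,0,0],[0.03,0,0,0,0,0],[0.02,0,0,0,0,0],[0.01,0,0,0,0,0],[0.0025,0,0,0,0,0]]}}

```text
time: 54.88
position: [0.5927, -0.0587, 0.494]
tool_rot: [1.0, -0.012, -0.001, -0.0]
ft_force: [-0.9, -0.1, -6.5]
grip_width: 0.0291
grip_force: 40.0
```

Call:
{"op": "step_arm", "data": {"rows": [[0,0,-0.01,0,0,0],[0,0,-0.025,0,0,0],[0,0,-0.025,0,0,0],[0,0,-0.015,0,0,0],[0,0,-0.008,0,0,0],[0,0,-0.004,0,0,0],[0,0,0,0,0,0],[0,0,0,0,0,0]]}}

```text
time: 55.88
position: [0.5928, -0.0592, 0.4082]
tool_rot: [1.0, -0.013, 0.001, 0.0]
ft_force: [0.4, 0.4, -7.3]
grip_width: 0.0292
grip_force: 40.0
```

Call:
{"op": "step_arm", "data": {"rows": [[0,0,-0.004,0,0,0],[0,0,-0.002,0,0,0],[0,0,-0.001,0,0,0],[0,0,-0.001,0,0,0],[0,0,0,0,0,0]]}}

```text
time: 56.5
position: [0.5926, -0.0592, 0.3994]
tool_rot: [1.0, -0.013, 0.0, 0.0]
ft_force: [-0.1, -0.3, -6.7]
grip_width: 0.0292
grip_force: 40.0
```

Call:
{"op": "step_arm", "data": {"rows": [[0,0,-0.0007,0,0,0],[0,0,-0.0007,0,0,0],[0,0,0,0,0,0]]}}

```text
time: 56.88
position: [0.5927, -0.0592, 0.3993]
tool_rot: [1.0, -0.013, 0.001, 0.0]
ft_force: [-2.2, 1.0, 3.6]
grip_width: 0.0292
grip_force: 40.0
```

Contact. I release it, rise and back off towards the robot.

Call:
{"op": "step_arm", "data": {"rows": [[0,0,0,0,0,0],[0,0,0,0,0,0],[0,0,0,0,0,0],[0,0,0,0,0,0],[0,0,0,0,0,0],[0,0,0.015,0,0,0],[0,0,0.03,0,0,0],[0,0,0.04,0,0,0],[0,0,0.02,0,0,0],[-0.03,-0.03,0,0,0,0],[-0.03,-0.04,0,0,0,0],[-0.03,-0.04,0,0,0,0]], "jaw": 0.087}}

```text
time: 58.38
position: [0.5016, -0.1699, 0.5044]
tool_rot: [1.0, -0.012, 0.001, 0.001]
ft_force: [-0.1, -0.4, 0.0]
grip_width: 0.0869
grip_force: 0.0
```

Call:
{"op": "step_arm", "data": {"rows": [[-0.03,-0.04,0,0,0,0],[-0.02,-0.02,0,0,0,0],[0,0,0,0,0,0],[0,0,0,0,0,0]]}}

```text
time: 58.88
position: [0.4528, -0.2289, 0.5038]
tool_rot: [1.0, -0.013, 0.001, 0.0]
ft_force: [0.6, 0.6, 0.6]
grip_width: 0.0871
grip_force: 0.0
```

```bash
python3 - <<'E'
from h import *
st(); c=camera("top"); P=world(c); cv2.imwrite("pics/end.png",cv2.resize(c["pixels"][70:310,130:520],None,fx=2,fy=2))
for name,x,y,zz,r in [("oil",.5925,-.0575,.258,.04),("vin",.5353,.0367,.228,.04),("mill",.6227,.0945,.198,.04),("jar",.475,-.342,.117,.05),("tin",.5433,.1207,.054,.04),("timer",.5124,-.047,.0445,.04)]:
    q=P[(np.hypot(P[...,0]-x,P[...,1]-y)<r)&(abs(P[...,2]-zz)<.006)]; print(name,len(q),q.mean(0).round(4) if len(q) else "")
E
```

```text
t 58.88 p [ 0.4528 -0.2289  0.5038] yaw -1.47 tilt xy [ 0.0015 -0.0004] w 0.0871 gf 0.0 F [0.6 0.6 0.6]
oil 129 [ 0.5927 -0.0594  0.2576]
vin 121 [0.5353 0.0361 0.2276]
mill 183 [0.6234 0.0938 0.1978]
jar 0 
tin 197 [0.5433 0.1204 0.0536]
timer 124 [ 0.5128 -0.0469  0.045 ]
```

View pics/end.png

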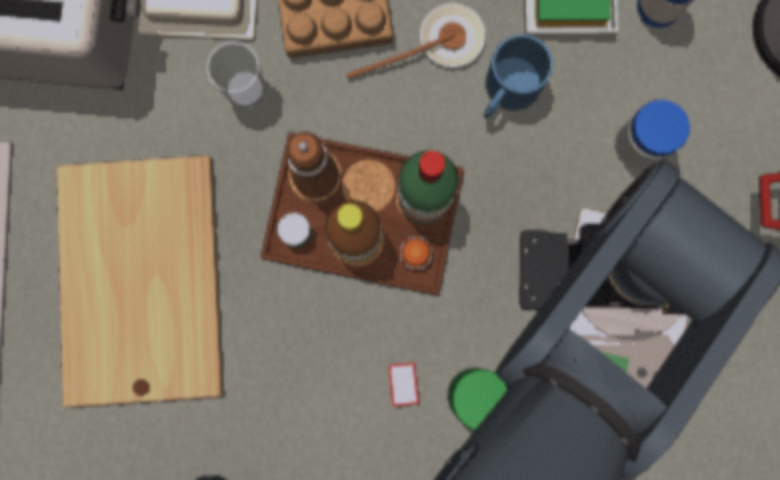

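The final view shows oil (432,185), vinegar (352,230) and mill (310,165) back on their insets within 2 mm. The tin, timer and mug are unmoved. The arm hides the jar, which I measured earlier at the pan centre. Handing in.

```bash
python3 -c "from rig import hand_in; print(hand_in())"
```

```text
the job is handed in; nothing more can be done
None
```

The job is handed in, result not reported back: the jar is on the scale's pan about 5 mm from its centre (measured after release, hidden by the arm at hand-in), and the oil, vinegar and mill are back on their insets within 2 mm, with the tin, timer and mug unmoved.

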